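# Stopper the flask and hold the cage gate open

### The arm

A 6-joint arm with a two-finger parallel gripper is mounted at the origin on the work surface. World frame = base frame: x ahead of the robot, y to its left, z up, the work surface at z = 0. Lengths are in m, angles in rad, forces in N, time in s.
With the tool pointing down it reaches from about 0.225 to 0.875 m from the base axis. Payload 3.4 kg.
Tool frame: the origin (TCP) lies midway between the tips of the shut fingers; the grasp point (between the pads) lies 19 mm behind it; z points along the fingers, y is the direction in which the jaws open and shut (so a half turn about z gives the same grasp; the last joint's range is limited). The gripper opens to 85 mm and grips with 20 to 120 N. Pads are 22 mm wide; open, the fingers measure 114 mm over their backs; the gripper's body (76 mm by 85 mm) begins 54 mm behind the grasp point. The pads swing forward as they close: fully open they stand 13 mm farther back than shut.
Start: joints at [1.114, 0.276, 1.505, -0, 1.361, -0.121], TCP at [0.189, 0.543, 0.231] pointing down, gripper open.
Joint ranges: [-2.89, 2.89], [-0.75, 2.08], [0.22, 2.7], [-1.18, 4.32], [0.11, 2.71], [-2.7, 2.7]. Speed limits (rad/s): [2.57, 2.57, 3.14, 3.14, 3.14, 3.14].

### API

Orientations are given as a rotation vector (axis times angle).
In Python, from station import bot, cams, job, monitor gives the robot as it stands. Calls block until the motion is done:
- bot.reach(position, orientation): joint-space move of the TCP to a pose.
- bot.move_l(position, frame=None, speed=0.15, guard=None): straight line of the TCP; frame=None keeps the orientation; speed is the mean speed in m/s. With guard (N) it stops when the force on the tool has changed by that much, and returns True; else False.
- bot.move_j(angles): joint-space move.
- bot.move_gripper(opening, strength=None): opening from 0.0 (shut) to 1.0 (fully open); strength is the grip in N (None keeps the last); returns when the fingers have stopped.
- bot.sleep(seconds).
- bot.solve_ik(position, orientation): joint angles nearest the present ones, or None.
- cams.read_camera(name): name is "scene" or "top"; returns a dict with "img" (400x640x3 uint8, blue, green, red), "intrinsics" (3x3 intrinsics, pixels), "R" (3x3) and "t" (3): a world point X has camera coordinates R X + t. Camera axes: x right, y down, z forward; pixel columns grow to the right and rows downward; lengths in m; the calibration is good to about 2 mm. A picture is of the moment at which its call begins. There is no depth.
A pose or a line that the arm cannot do raises bot.IKError and nothing moves.
- job.hand_in(): hands the job in, once; it reports no verdict.
Trained networks look in the newest picture that a camera, given by its name, has taken for a name from the list of things; names that differ only in an ending like _2 or _b are one class to them, and where a whole thing is asked for, a point or a joint stands for the part that bears it (a point fixed in the world has none). Each returns a list of dicts, best first, with "confidence" (0 to 1); they miss things now and then, are a little off and sometimes report something else, mostly with a low value. They report only what shows in the picture. A call takes as long as a camera call.
- cams.recognise(camera, name): "xy" ([column, row] in pixels, amid what is visible of it).
- cams.masks_of(camera, name): "mask" (400x640 bool, what is visible of it) and "xy" ([column, row] in pixels, amid what is visible of it).
Readings, each from a call of its own:
- monitor.current_time_s(): time.
- monitor.current_q(): joint angles.
- monitor.current_joint_vel(): joint speeds.
- monitor.current_effort(): joint torques, N m.
- monitor.current_position(): TCP position.
- monitor.current_orientation(): TCP orientation.
- monitor.current_ft_force(): force on the tool from outside, world axes, zero at the start.
- monitor.current_moment(): the same for the moment, N m.
- monitor.current_width(): opening from 0.0 (shut) to 1.0 (fully open).
Only numpy, scipy, OpenCV 4.12 (cv2) and the standard library are available. Lean on these libraries where they do the work, as an engineer would, in place of code of your own. Each camera call takes 0.05 s, during which the arm holds its last target. There are 200 camera calls.

### The job

Get the polishing-fluid flask ready to be stowed in the wire cage: first set the white-knobbed stopper fully home in the mouth of the amber flask, leaving the flask upright. Then squeeze the cage's red catch right in, after it the yellow catch, and swing the green gate by its orange post past its detent until it stands wide open, about square to the cage front. Finish while still holding the gate there with the gripper, because its spring swings it back, and leave the other things on the bench where they are.

Things in the scene. Friction and masses are not known exactly. Their poses are not given: they have to be found in the camera images.
- flask_mouth (a point): Centre of the mouth, at rim level (130 mm above the bench), of the loose amber flask; z up along it. 0.55 kg, body 84 mm across up to 55 mm height, then a cone to a straight neck 38 mm across outside, 30 mm inside, from 95 mm up. The flask and the oil jar may have changed places.
- stopper_grip (a point): Point on the axis of the stopper's white round knob (20 mm across), 13 mm below its top; z up. Below it: flange 39 mm across, its top 23 and underside 28 mm down, then a plug tapering from 26 to 18 mm across, its end 53 mm down. 60 g. Starts upright in a fixed dark wood ring (56 mm across, 30 mm high), flange on the ring; lift it straight up 30 mm to clear.
- stopper_flange (a point): Point on the stopper's axis at the underside of its flange, z up along the stopper. Fully home, this point is at the flask's mouth: the flange rests on the rim.
- red_mid (a point): Half-way between the two upright tabs of the red catch on the cage's header. y: line along which they are squeezed together; x points into the cage. Each tab is 6 mm thick, 24 mm wide, its top 21 mm above, its base plate 22 mm below this point. 52 mm over the outsides, 32 mm squeezed right in; both move alike, resist with about 5 N in all and stay where left. Its claw locks the gate.
- red_catch (a joint): How far each red tab has been squeezed in: 0 at the start, 0.010 m fully in (stays there); the gate is free of it from about 0.008.
- yellow_mid (a point): The same for the yellow catch, 110 mm from the red one along the header; which one is nearer to the hinge varies.
- yellow_catch (a joint): How far each yellow tab has been squeezed in: 0 to 0.010 m, as for red.
- gate_post (a point): Point on the axis of the gate's orange upright post (round, 16 mm across, its top 25 mm above this point, free of other parts for at least 60 mm below it) near the gate's free edge, 50 mm in front of the gate. To be pinched from above; it may turn between the fingers. The point is 180 mm above the bench.
- gate_hinge (a point): Point on the gate's vertical hinge axis, level with gate_post. gate_post is 221 mm from it horizontally and goes round it clockwise seen from above as the gate opens towards the robot.
- gate (a joint): Gate angle: 0 shut, grows as it opens to 1.7 rad at its stop. A spring closes it (0.15 Nm shut, 0.36 Nm at 1.4 rad); a sprung ball detent resists from about 0.35 to 0.7 rad (about 0.3 Nm more), then helps to about 1.05 rad. Let go when wide, it swings back to the detent or shut.
- cage_front (a point): Middle of the front header rail's top edge of the fixed wire cage, 150 mm above the bench; x axis into the cage, y axis along the front towards the hinge side. The cage is 340 mm wide and 200 mm deep, rail 20 mm thick; the hinge is 130 mm along +y.
- oil_jar: Bystander: jar with black cap, 68 mm across, 85 mm tall, origin under its centre.
- bell: Bystander: brass bell, 90 mm across, 92 mm tall, origin under its centre.
- stored_bell: Bystander: smaller brass bell inside the cage, 77 mm across, 78 mm tall, origin under its centre.
- hammer: Bystander: hammer lying along its x axis, about 240 mm long.
- bolt: Bystander: steel bolt lying along its x axis, about 100 mm long and 30 mm thick.

How it is judged:
By the outcome, as a careful person would: the job done as asked, in the order asked, and still so for the second after the job is handed in, while the arm keeps its last pose, push and grip.
It also fails if it takes over 67 s, if anything falls off the work surface, if the arm or the gripper's body presses on something with over 40 N, if the wrist force passes 120 N, or if a joint passes its speed limit or range.

## Working session

There is one attempt and no reset: what is moved stays moved. The work goes in short steps, each a Python script; the robot and the scene stay as the last script left them, time stands still between calls to the robot, and variables do not carry over. Pictures are saved under pics/ and viewed, about 8 in all and at most 12, crops included, and the job is handed in when it is done.

```bash
mkdir -p pics; ls; python3 - <<'E'
from station import bot,cams,job,monitor
import cv2,numpy as np
for n in ("scene","top"):
    c=cams.read_camera(n); cv2.imwrite(f"pics/{n}0.png",c["img"])
    print(n,np.round(c["intrinsics"],1).tolist(),np.round(c["R"],4).tolist(),np.round(c["t"],4).tolist(), np.round(-c["R"].T@c["t"],3))
    for o in "flask_mouth stopper_grip red_mid yellow_mid gate_post oil_jar bell stored_bell".split():
        r=cams.recognise(n,o); print(o,[(np.round(d["xy"],1).tolist(),round(d["confidence"],2)) for d in r[:2]])
print(monitor.current_time_s(),monitor.current_orientation())
E
```

```text
pics
scene [[440.2, 0.0, 314.9], [0.0, 440.2, 203.3], [0.0, 0.0, 1.0]] [[-0.2045, 0.9789, -0.0055], [0.7086, 0.1442, -0.6907], [-0.6753, -0.1451, -0.7231]] [0.0635, -0.3491, 1.8633] [1.519 0.259 1.107]
flask_mouth [([202.7, 201.8], 0.87)]
stopper_grip [([253.4, 183.1], 0.64)]
red_mid [([308.2, 208.8], 0.69)]
yellow_mid [([273.1, 204.4], 0.71), ([281.4, 256.4], 0.6)]
gate_post [([301.2, 224.4], 0.67)]
oil_jar [([208.1, 168.4], 0.94)]
bell [([412.2, 202.0], 0.66)]
stored_bell [([307.5, 257.6], 0.49)]
top [[398.7, 0.0, 322.7], [0.0, 398.7, 208.0], [0.0, 0.0, 1.0]] [[-0.0024, -1.0, -0.0081], [-0.9957, 0.0031, -0.0928], [0.0928, 0.0078, -0.9957]] [0.0511, 0.5913, 1.0831] [0.488 0.041 1.134]
flask_mouth [([454.7, 207.2], 0.84)]
stopper_grip [([405.7, 252.5], 0.65), ([342.2, 143.4], 0.5)]
red_mid [([331.6, 180.4], 0.75), ([316.6, 177.0], 0.57)]
yellow_mid [([366.3, 175.0], 0.57)]
gate_post [([319.2, 185.6], 0.97)]
oil_jar [([473.6, 268.1], 0.71)]
bell [([208.6, 263.8], 0.61)]
stored_bell [([313.3, 150.8], 0.74), ([336.2, 185.6], 0.5)]
0.9 [5.25090638e-01 3.09738274e+00 2.18023601e-04]
```

```bash
python3 - <<'E'
import cv2
for n,(x0,y0,x1,y1) in {"scene":(150,120,450,340),"top":(170,90,510,320)}.items():
    im=cv2.imread(f"pics/{n}0.png")[y0:y1,x0:x1]
    s=800/(x1-x0)
    cv2.imwrite(f"pics/{n}0c.png",cv2.resize(im,None,fx=s,fy=s,interpolation=cv2.INTER_CUBIC)); print(s)
E
```

```text
2.6666666666666665
2.3529411764705883
```

View pics/scene0c.png

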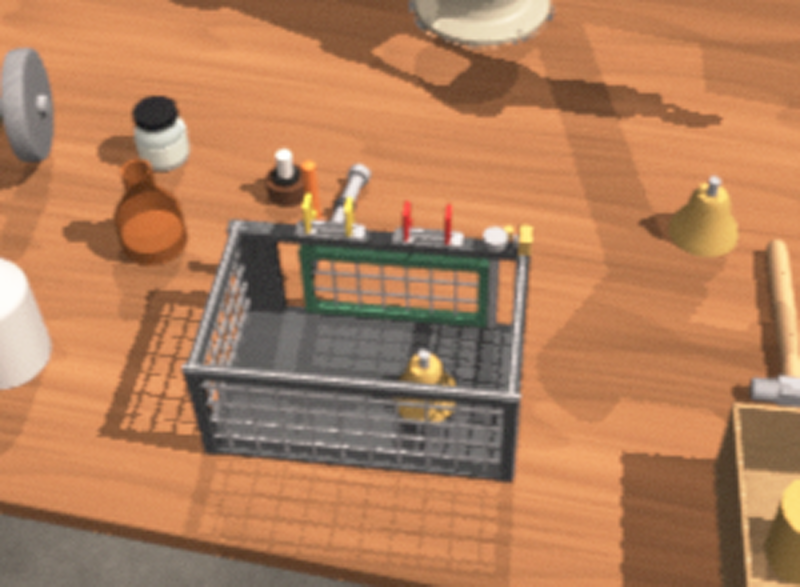

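View pics/top0c.png

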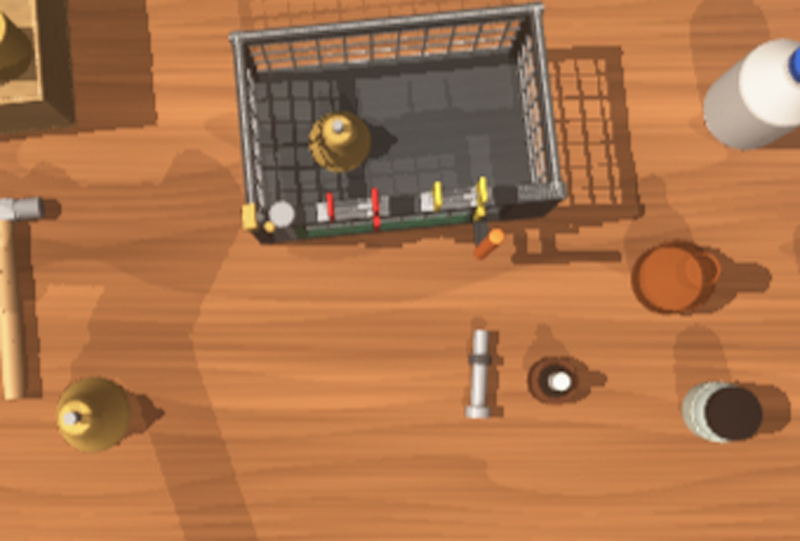

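The scene crop shows the flask's mouth at about (138,172) with the jar behind it, the stopper knob at (285,160), yellow tabs at (308,215) and (350,218), and red tabs at (407,222) and (447,225). The orange post is at (309,178).

The top crop shows the hinge on the left (+y) and yellow near the free edge. The knob is at (560,381), the post top at (496,236) and the flask mouth at about (705,268). Next I'll measure these points.

```bash
cat > h.py <<'E'
from station import bot,cams,job,monitor
import cv2,numpy as np
from scipy.spatial.transform import Rotation as Ro
def ray(c,uv):
    d=c["R"].T@np.linalg.inv(c["intrinsics"])@np.array([*uv,1.]); return -c["R"].T@c["t"],d
def atz(c,uv,z):
    o,d=ray(c,uv); return o+d*(z-o[2])/d[2]
def tri(c1,u1,c2,u2):
    A=np.zeros((3,3));b=np.zeros(3);L=[]
    for c,u in((c1,u1),(c2,u2)):
        o,d=ray(c,u);d=d/np.linalg.norm(d);P=np.eye(3)-np.outer(d,d);A+=P;b+=P@o;L.append((o,d))
    X=np.linalg.solve(A,b); return X,[np.linalg.norm(np.cross(X-o,d)) for o,d in L][0]
def proj(c,X):
    p=c["intrinsics"]@(c["R"]@np.asarray(X)+c["t"]);return p[:2]/p[2]
def blobs(im,lo,hi,roi,mina=4):
    x0,y0,x1,y1=roi
    m=cv2.inRange(cv2.cvtColor(im[y0:y1,x0:x1],cv2.COLOR_BGR2HSV),np.array(lo),np.array(hi))
    n,_,s,c=cv2.connectedComponentsWithStats(m)
    return [(np.round(c[i]+[x0,y0],1).tolist(),(s[i]+[x0,y0,0,0,0]).tolist()) for i in range(1,n) if s[i][4]>=mina]
def down(yaw): # jaw (tool y) direction at angle yaw in world xy, pointing down
    y=np.array([np.cos(yaw),np.sin(yaw),0]);z=np.array([0,0,-1.]);x=np.cross(y,z)
    return Ro.from_matrix(np.stack([x,y,z],1)).as_rotvec()
E
python3 - <<'E'
from h import *
S=cams.read_camera("scene");T=cams.read_camera("top")
for n,c,r in(("scene",S,(190,150,350,230)),("top",T,(280,150,480,290))):
    print(n)
    for k,lo,hi in(("red",(0,170,90),(4,255,255)),("red2",(174,170,90),(180,255,255)),("yel",(22,150,120),(34,255,255)),("or",(9,215,190),(15,255,255)),("wh",(0,0,200),(180,50,255))):
        print(k,blobs(c["img"],lo,hi,r,3))
    for o in("flask_mouth","stopper_grip","gate_post","red_mid","yellow_mid"):
        for d in cams.masks_of(n,o)[:1]:
            v,u=np.nonzero(d["mask"]);print(o,d["confidence"],u.min(),v.min(),u.max(),v.max(),len(u))
un=lambda p,s,o:np.array(p)/s+o
s=lambda a,b:un((a,b),2.6667,[150,120]);t=lambda a,b:un((a,b),2.35294,[170,90])
for k,p,q in(("knob",(285,155),(560,381)),("post top",(309,166),(496,236)),("r left tab top",(448,208),(331,197)),("r right",(408,205),(376,192)),("y l",(351,202),(437,186)),("y r",(308,198),(483,182)),("mouth",(138,170),(705,266)),("cageFL",(527,240),(262,232)),("cageFR",(236,226),(562,190))):
    X,e=tri(S,s(*p),T,t(*q));print(k,np.round(X,4),round(e,4))
E
```

```text
scene
red [([302.2, 200.6], [301, 196, 3, 11, 24]), ([317.6, 201.9], [317, 197, 2, 10, 18])]
red2 []
yel [([265.2, 197.9], [263, 194, 5, 8, 13]), ([280.8, 199.8], [280, 197, 2, 6, 8])]
or []
wh [([214.7, 173.7], [207, 165, 13, 17, 123]), ([256.6, 179.6], [254, 176, 5, 10, 31]), ([285.0, 182.9], [283, 182, 5, 3, 10]), ([282.3, 189.7], [280, 186, 6, 8, 30]), ([277.0, 200.4], [275, 198, 4, 5, 14]), ([268.5, 203.0], [267, 203, 4, 1, 4]), ([284.1, 206.3], [282, 204, 5, 5, 18]), ([335.4, 208.1], [331, 205, 9, 7, 44]), ([306.0, 206.0], [305, 206, 3, 1, 3]), ([320.8, 209.2], [319, 207, 5, 5, 19])]
flask_mouth 0.63 192 180 219 219 777
stopper_grip 0.6 252 176 261 189 92
gate_post 0.75 262 181 340 242 1067
red_mid 0.48 297 198 322 212 202
yellow_mid 0.7 261 196 285 209 210
top
red [([329.3, 178.1], [328, 170, 3, 18, 36]), ([310.2, 177.0], [309, 172, 3, 12, 22])]
red2 []
yel [([356.2, 169.5], [356, 168, 2, 4, 4]), ([374.2, 175.3], [372, 168, 5, 14, 33]), ([355.4, 174.7], [354, 171, 4, 8, 14])]
or []
wh [([350.9, 175.6], [349, 172, 5, 7, 28]), ([369.5, 173.0], [368, 173, 4, 1, 4]), ([370.7, 175.
[... 180 characters left out ...]
 32]), ([372.4, 253.0], [371, 245, 4, 17, 59]), ([407.9, 251.8], [405, 249, 7, 7, 42]), ([467.9, 269.0], [463, 261, 13, 17, 54]), ([371.3, 264.7], [369, 263, 6, 5, 23])]
flask_mouth 0.63 439 193 475 223 908
stopper_grip 0.48 399 245 412 258 161
gate_post 0.84 283 177 383 200 586
red_mid 0.51 400 246 411 257 120
yellow_mid 0.52 349 168 378 183 291
knob [ 0.4694 -0.1744  0.0666] 0.0026
post top [ 0.6164 -0.0869  0.2003] 0.0021
r left tab top [0.6555 0.0792 0.2057] 0.0029
r right [0.6601 0.0351 0.2061] 0.004
y l [ 0.6662 -0.0264  0.2046] 0.0037
y r [ 0.6701 -0.073   0.2053] 0.0031
mouth [ 0.5923 -0.3174  0.1289] 0.0049
cageFL [0.6286 0.1594 0.1434] 0.0072
cageFR [ 0.6726 -0.1634  0.1453] 0.0042
```

```bash
python3 - <<'E'
from h import *
S=cams.read_camera("scene");T=cams.read_camera("top")
print("knob top",atz(T,(408.2,252.0),.071),"scene",atz(S,(257,178),.071))
print("post top",atz(T,(380.8,190.3),.205),atz(S,(265.9,182.2),.205))
print("hinge",tri(T,(289.6,180.8),S,(335.4,208.1)))
a=cv2.resize(T["img"][185:230,430:480],None,fx=8,fy=8,interpolation=cv2.INTER_CUBIC)
b=cv2.resize(S["img"][175:220,185:235],None,fx=8,fy=8,interpolation=cv2.INTER_CUBIC)
# post/knob check tiles
c=cv2.resize(T["img"][165:205,345:395],None,fx=8,fy=8,interpolation=cv2.INTER_CUBIC)[:240]
d=cv2.resize(S["img"][170:210,250:300],None,fx=8,fy=8,interpolation=cv2.INTER_CUBIC)[:240]
cv2.imwrite("pics/z1.png",np.vstack([np.hstack([a,b]),np.hstack([c,d])]))
E
```

```text
knob top [ 0.46981469 -0.17669554  0.071     ] scene [ 0.47316459 -0.16963602  0.071     ]
post top [ 0.61621633 -0.0882825   0.205     ] [ 0.62072006 -0.08292291  0.205     ]
hinge (array([0.64592351, 0.13094489, 0.16429933]), np.float64(0.0012423477726289977))
```

View pics/z1.png

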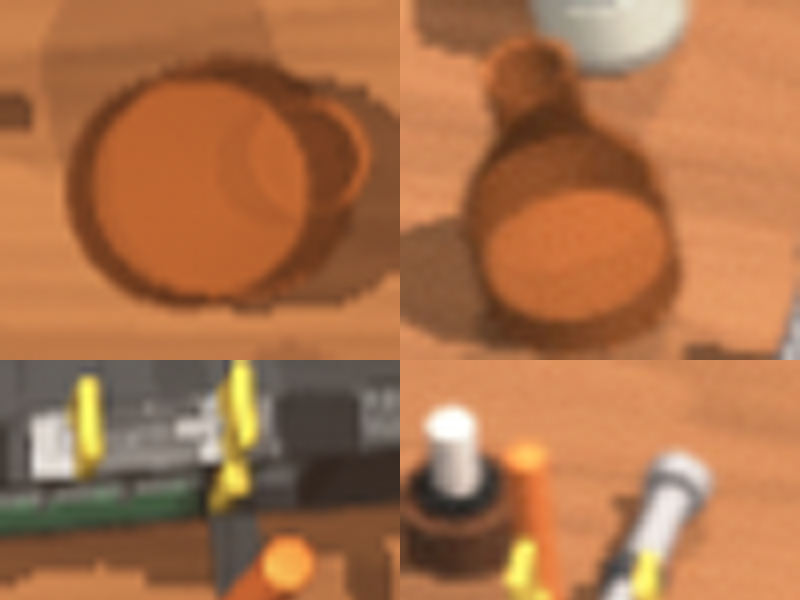

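The zoom shows the mouth rim centred near tile (311,153) in the top view and (131,71) in the scene view. The knob top is at (52,55) and the post top at (127,95) in the scene tile, with the post top at (288,203) in the top tile. The hinge measures (0.646, 0.131), which matches the prediction from the post and the given sizes.

```bash
python3 - <<'E'
from h import *
S=cams.read_camera("scene");T=cams.read_camera("top")
z=lambda x0,y0,x,y:np.array([x0+(x+.5)/8-.5,y0+(y+.5)/8-.5])
for k,t,s,h in(("knob",(408.0,251.9),z(250,170,52,55),.071),("post",z(345,165,288,203),z(250,170,127,95),.205),("mouth",z(430,185,311,153),z(185,175,131,71),.130)):
    print(k,np.round(atz(T,t,h),4),np.round(atz(S,s,h),4),[np.round(v,4) for v in tri(T,t,S,s)])
for yaw in (0,np.pi/2,1.67,-1.47):
  print(yaw,[np.round(q,2) if (q:=bot.solve_ik(p,down(yaw))) is not None else None for p in ([.47,-.174,.15],[.592,-.318,.2],[.668,-.05,.25],[.617,-.087,.25],[.45,.03,.2])])
E
```

```text
knob [ 0.4701 -0.1762  0.071 ] [ 0.4662 -0.1751  0.071 ] [array([ 0.47  , -0.1745,  0.0747]), np.float64(0.0009)]
post [ 0.6171 -0.0877  0.205 ] [ 0.6178 -0.0852  0.205 ] [array([ 0.6169, -0.0867,  0.2041]), np.float64(0.0012)]
mouth [ 0.5917 -0.3191  0.13  ] [ 0.5931 -0.3145  0.13  ] [array([ 0.5914, -0.3176,  0.1284]), np.float64(0.002)]
0 [array([-0.49,  0.23,  1.79, -0.  ,  1.13, -0.49]), array([-0.6 ,  0.44,  1.33, -0.  ,  1.37, -0.6 ]), array([-0.18,  0.41,  1.25, -0.  ,  1.48, -0.18]), array([-0.25,  0.34,  1.36, -0.  ,  1.44, -0.25]), array([-0.09,  0.11,  1.8 , -0.  ,  1.23, -0.09])]
1.5707963267948966 [array([-0.49,  0.23,  1.79,  0.  ,  1.13, -2.06]), array([-0.6 ,  0.44,  1.33,  0.  ,  1.37, -2.17]), array([-0.18,  0.41,  1.25,  0.  ,  1.48, -1.75]), array([-0.25,  0.34,  1.36,  0.  ,  1.44, -1.82]), array([-0.09,  0.11,  1.8 , -0.  ,  1.23, -1.66])]
1.67 [array([-0.49,  0.23,  1.79, -0.  ,  1.13, -2.16]), array([-0.6 ,  0.44,  1.33, -0.  ,  1.37, -2.27]), array([-0.18,  0.41,  1.25, -0.  ,  1.48, -1.85]), array([-0.25,  0.34,  1.36, -0.  ,  1.44, -1.92]), array([-0.09,  0.11,  1.8 , -0.  ,  1.23, -1.76])]
-1.47 [array([-0.49,  0.23,  1.79,  0.  ,  1.13,  0.98]), array([-0.6 ,  0.44,  1.33,  0.  ,  1.37,  0.87]), array([-0.18,  0.41,  1.25,  0.  ,  1.48,  1.29]), array([-0.25,  0.34,  1.36,  0.  ,  1.44,  1.22]), array([-0.09,  0.11,  1.8 ,  0.  ,  1.23,  1.38])]
```

```bash
python3 - <<'E'
from h import *
o=down(0);x,y=.4695,-.1755
bot.move_gripper(0.7,40)
bot.reach([x,y,.15],o)
print(bot.move_l([x,y,.042],speed=.1,guard=8),monitor.current_position())
bot.move_gripper(0.0,40)
print("w",monitor.current_width())
bot.move_l([x,y,.15],speed=.12)
bot.move_l([.592,-.317,.185],speed=.2)
print("w",monitor.current_width(),monitor.current_ft_force(),monitor.current_time_s())
S=cams.read_camera("scene");T=cams.read_camera("top")
a=cv2.resize(T["img"][170:235,430:485],None,fx=7,fy=7,interpolation=cv2.INTER_CUBIC)
b=cv2.resize(S["img"][145:210,175:230],None,fx=7,fy=7,interpolation=cv2.INTER_CUBIC)
cv2.imwrite("pics/z2.png",np.hstack([a,b]))
E
```

```text
False [ 0.47000653 -0.17575613  0.04252008]
w 0.2225162329839373
w 0.22113156355496447 [-0.66195164 -0.16256046 -0.04547418] 8.6417
```

View pics/z2.png

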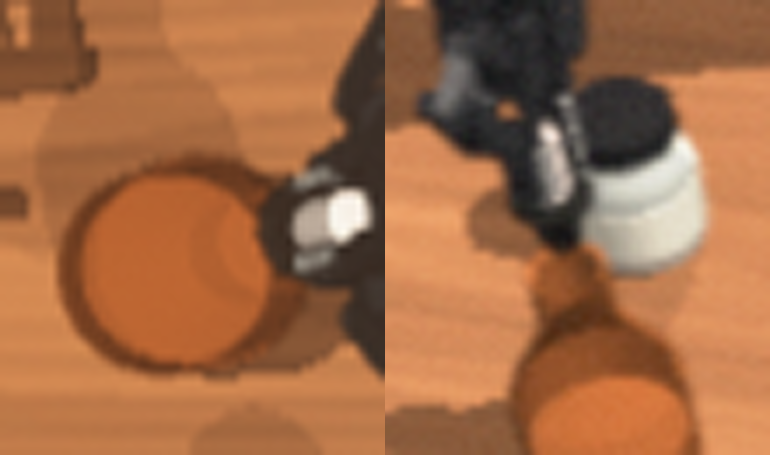

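The stopper is held (width 0.22 is about 19 mm). The knob top shows at tile (350,213) in the top view, and in the scene view the plug hangs just above the mouth. Next I'll check the knob's offset from the TCP.

```bash
python3 - <<'E'
from h import *
T=cams.read_camera("top");S=cams.read_camera("scene")
print(atz(T,(479.6,200.0),.2135),monitor.current_position())
r=blobs(T["img"],(0,0,190),(180,60,255),(460,190,490,212),3);print(r)
print(proj(T,[.592,-.317,.2135]))
# expected scene positions: knob sides, flange
for z in(.2135,.19,.15): print(z,(proj(S,[.592,-.317,z])-[175,145]+.5)*7)
print((proj(S,[.592,-.317,.13])-[175,145]+.5)*7)
E
```

```text
[ 0.59160238 -0.31520948  0.2135    ] [ 0.59148502 -0.31617335  0.18513765]
[([478.7, 200.1], [475, 197, 7, 7, 34])]
[480.3690556  199.82678867]
0.2135 [144.06220556 132.6873671 ]
0.19 [154.74025499 172.59043365]
0.15 [172.31998594 238.28456422]
[180.84043555 270.12484272]
```

```bash
python3 - <<'E'
from h import *
x,y=.592,-.3192
bot.move_l([x,y,.183],speed=.05)
g=bot.move_l([x,y,.138],speed=.03,guard=6)
print(g,monitor.current_position(),monitor.current_ft_force())
S=cams.read_camera("scene");T=cams.read_camera("top")
a=cv2.resize(T["img"][170:235,430:485],None,fx=7,fy=7,interpolation=cv2.INTER_CUBIC)
b=cv2.resize(S["img"][145:210,175:230],None,fx=7,fy=7,interpolation=cv2.INTER_CUBIC)
cv2.imwrite("pics/z3.png",np.hstack([a,b]));print(monitor.current_time_s())
E
```

```text
True [ 0.59190759 -0.31912131  0.14244597] [-0.44642519  0.23938294  4.70656561]
10.4167
```

Contact came at TCP z = 0.1424, and the height I expected for fully home was 0.1425. Now I'll release, back off and look at the stopper and the catches.

```bash
python3 - <<'E'
from h import *
bot.move_gripper(0.6)
x,y=.592,-.3192
bot.move_l([x,y,.27],speed=.15)
bot.reach([.50,-.05,.30],down(-1.475))
S=cams.read_camera("scene");T=cams.read_camera("top")
R=lambda im,x,y,w=50,h=35:cv2.resize(im[y:y+h,x:x+w],None,fx=8,fy=8,interpolation=cv2.INTER_CUBIC)
cv2.imwrite("pics/z4.png",np.vstack([np.hstack([R(T["img"],435,185),R(S["img"],180,165)]),np.hstack([R(T["img"],300,160),R(S["img"],290,185)])]));print(monitor.current_time_s())
E
```

```text
13.55
```

View pics/z4.png

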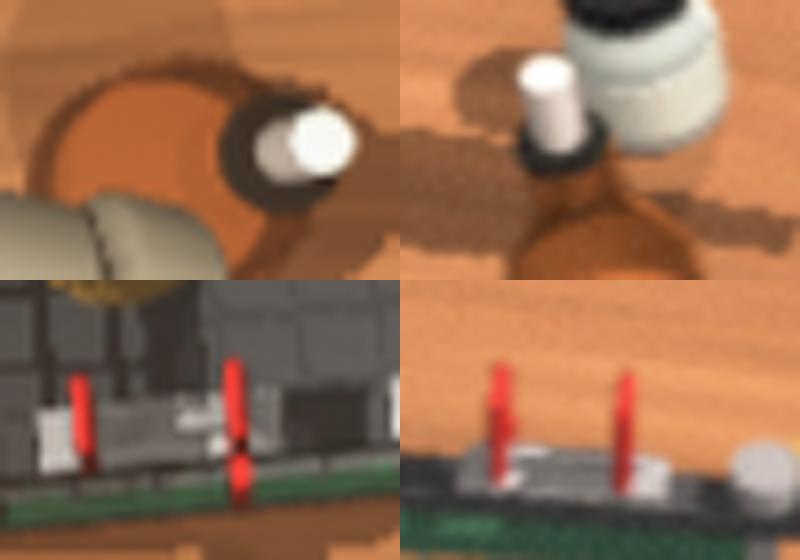

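The flange sits on the neck with the knob upright, and the knob tops are at (323,143) in the top view and (148,75) in the scene view. In the top tile the red tab tops are centred near (80,132) and (234,117).

```bash
python3 - <<'E'
from h import *
T=cams.read_camera("top");S=cams.read_camera("scene")
z=lambda x0,y0,x,y:np.array([x0+(x+.5)/8-.5,y0+(y+.5)/8-.5])
print(tri(T,z(435,185,323,143),S,z(180,165,148,75)))
a=atz(T,z(300,160,80,132),.206);b=atz(T,z(300,160,234,117),.206);print(a,b,(a+b)/2,np.linalg.norm(a-b))
a=atz(T,z(345,165,90,62),.206);b=atz(T,z(345,165,239,48),.206);print(a,b,(a+b)/2,np.linalg.norm(a-b))
E
```

```text
(array([ 0.59031577, -0.31925266,  0.16852354]), np.float64(0.0017652571427523218))
[0.65048008 0.07890891 0.206     ] [0.65477738 0.03355753 0.206     ] [0.65262873 0.05623322 0.206     ] 0.04555452735679751
[ 0.65900466 -0.03004134  0.206     ] [ 0.66300955 -0.07392023  0.206     ] [ 0.6610071  -0.05198078  0.206     ] 0.04406127479171517
```

```bash
python3 - <<'E'
from h import *
o=down(-1.477)
bot.move_gripper(0.95,20)
def sq(x,y):
    bot.reach([x,y,.25],o)
    print("hit",bot.move_l([x,y,.173],speed=.12,guard=8),monitor.current_position())
    f0=monitor.current_ft_force()
    bot.move_gripper(0.0,30); bot.sleep(.2)
    print("w mm",85*monitor.current_width(),monitor.current_ft_force()-f0,monitor.current_position())
    bot.move_gripper(0.95)
    bot.move_l([x,y,.25],speed=.2)
sq(.655,.0562)
print(monitor.current_time_s())
E
```

```text
hit False [0.65547055 0.05580519 0.17419667]
w mm 29.7888190559838 [-0.67574953  3.08416986  6.28362976] [0.65577178 0.05652631 0.17490783]
17.4583
```

```bash
python3 - <<'E'
from h import *
o=down(-1.477)
def sq(x,y):
    bot.reach([x,y,.25],o)
    print("hit",bot.move_l([x,y,.173],speed=.12,guard=8),monitor.current_position())
    f0=monitor.current_ft_force()
    bot.move_gripper(0.0,30); bot.sleep(.2)
    print("w mm",85*monitor.current_width(),monitor.current_ft_force()-f0,monitor.current_position())
    bot.move_gripper(0.95)
    bot.move_l([x,y,.27],speed=.2)
sq(.664,-.0520)
bot.reach([.50,-.05,.30],o)
S=cams.read_camera("scene");T=cams.read_camera("top")
R=lambda im,x,y,w=100,h=50:cv2.resize(im[y:y+h,x:x+w],None,fx=8,fy=8,interpolation=cv2.INTER_CUBIC)
cv2.imwrite("pics/z5.png",np.vstack([R(T["img"],295,155,100,40),R(S["img"],255,185,100,35)]));print(monitor.current_time_s())
E
```

```text
hit False [ 0.66453223 -0.05159601  0.17371019]
w mm 29.333270743774655 [-1.43038463 -2.97302361  6.59496379] [ 0.66499434 -0.05302717  0.17525631]
21.475
```

View pics/z5.png

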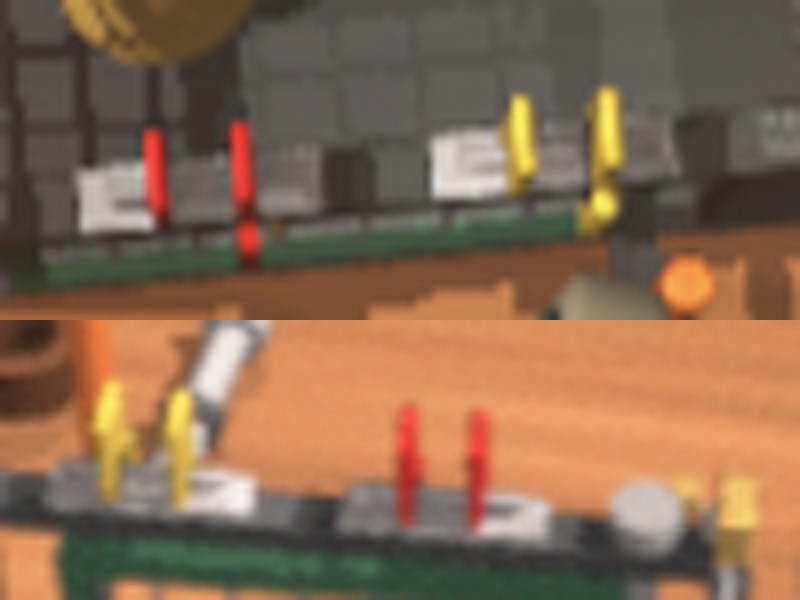

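Both pairs of tabs are now about 86 tile px apart (10.8 px, or about 26 mm), so both catches are fully in. Next is the gate. I'll keep the jaws along y, which is radial at the start and tangential when the gate is wide open.

```bash
python3 - <<'E'
from h import *
o=down(-1.5)
P=np.array([.617,-.0868]);H=np.array([.6462,.1322])
bot.move_gripper(0.65,50)
bot.reach([*P,.25],o)
print("hit",bot.move_l([*P,.168],speed=.12,guard=8))
bot.move_gripper(0.0,50)
print("w mm",85*monitor.current_width(),monitor.current_position())
f0=monitor.current_ft_force()
v=P-H
for a in np.arange(.1,1.56,.12).tolist()+[1.57]:
    c,s=np.cos(-a),np.sin(-a); p=H+np.array([[c,-s],[s,c]])@v
    bot.move_l([*p,.168],speed=.1)
    f=monitor.current_ft_force()-f0;r=(p-H)/np.linalg.norm(v);t=np.array([r[1],-r[0]])
    print(round(a,2),"rad %.1f tan %.1f z %.1f w %.1f"%(f[:2]@r,f[:2]@t,f[2],85*monitor.current_width()))
    if np.linalg.norm(f)>30: print("stop");break
print(monitor.current_position(),monitor.current_time_s())
S=cams.read_camera("scene");T=cams.read_camera("top")
cv2.imwrite("pics/z6.png",np.hstack([cv2.resize(T["img"][130:290,250:400],None,fx=2.6,fy=2.6),cv2.resize(S["img"][120:280,230:380],None,fx=2.6,fy=2.6)]))
E
```

```text
hit False
w mm 14.50436110313178 [ 0.61749114 -0.08788242  0.16886031]
0.1 rad 1.3 tan 0.2 z 2.1 w 14.5
0.22 rad 2.3 tan 1.5 z 2.6 w 14.4
0.34 rad 4.7 tan -0.5 z 3.4 w 14.6
0.46 rad 6.7 tan -0.7 z 2.8 w 14.4
0.58 rad 9.4 tan -2.4 z 4.3 w 15.0
0.7 rad 11.5 tan -0.2 z 7.8 w 14.3
0.82 rad 11.5 tan 2.4 z 13.7 w 14.8
0.94 rad 10.2 tan 0.8 z 11.3 w 14.4
1.06 rad 8.0 tan 0.2 z 9.0 w 14.6
1.18 rad 7.2 tan 1.6 z 8.5 w 14.6
1.3 rad 4.5 tan 1.4 z 5.5 w 14.9
1.42 rad 2.5 tan 1.5 z 4.9 w 14.9
1.54 rad 2.5 tan 2.1 z 3.4 w 14.9
1.57 rad 2.1 tan 0.3 z 4.3 w 14.6
[0.42541792 0.1612871  0.16827072] 29.3417
```

View pics/z6.png

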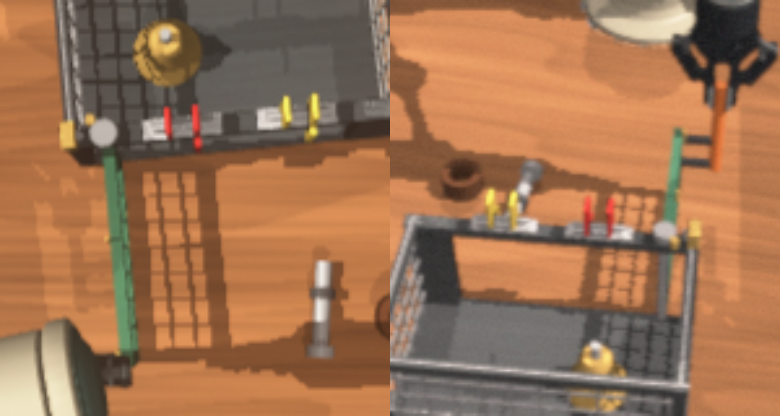

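The gate stands about square to the front, with the post gripped, both catches still in, and the bell and bolt unmoved. I'll do one numeric check of the stopper and the bystanders, then hand in.

```bash
python3 - <<'E'
from h import *
S=cams.read_camera("scene");im0=cv2.imread("pics/scene0.png")
print("knob scene",blobs(S["img"],(0,0,200),(180,50,255),(190,165,207,190),5), "w",85*monitor.current_width())
for o in("oil_jar","bell","flask_mouth","bolt","hammer"):
    print(o,[(np.round(d["xy"],1).tolist(),round(d["confidence"],2)) for d in cams.recognise("scene",o)[:1]])
print(monitor.current_time_s());job.hand_in()
E
```

```text
knob scene [([198.9, 176.1], [195, 172, 7, 11, 48])] w 14.55526971878871
oil_jar [([211.4, 167.1], 0.73)]
bell [([413.5, 200.9], 0.82)]
flask_mouth [([203.8, 201.4], 0.77)]
bolt [([445.1, 258.2], 0.57)]
hammer []
29.7417
the job is handed in; nothing more can be done
```

I handed the job in at about 30 s of the 67 s allowed, with the gripper still holding the gate open. No verdict was reported.

- **Stopper:** It met the rim at TCP z = 0.1424 m, against 0.1425 m expected for fully home. Afterwards the flange showed sitting on the neck with the flask upright. The triangulated knob top was 0.1685 m against 0.171 m, which is within camera accuracy.
- **Catches:** I squeezed red first, then yellow. The gripper stalled at 29.8 mm and 29.3 mm. It reads 1–1.5 mm narrow on the known knob and post, so this is slightly under the 32 mm given. In the pictures both tab pairs are about 26 mm apart centre to centre, which is fully in.
- **Gate:** I pulled it past the detent by the post to about 1.57 rad, with less than 20 N on the tool. The top picture shows it about square to the cage front.
- **Other things:** The jar, bell and flask were detected within about 3 px of where they started. The detector missed the hammer in that last check and put the bolt at an implausible spot, at fair confidence. The last picture shows the bolt where it was. The arm never went near the hammer.

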